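Swap the sample vial behind the bottle and the cup

TASK

The grey-capped vial at the back of the stand is to be weighed, and the black-capped vial takes its place. First clear the dropper bottle and the cup that stand in front of it onto the blue mat; then stand the grey-capped vial on the balance pan, next the black-capped vial in the middle of the yellow ring at the back of the stand, and only then put the bottle and the cup back, each in the middle of the white ring where it stood before. Keep everything upright, let go of it all, and leave the white jar where it is.

Things in the scene. Friction and masses are not known exactly. Their poses are not given: they have to be found in the camera images.
- stand: stand, fixed: a grey tray 150 (x) by 190 (y) mm with a dark flat floor 8 mm above the table, rim 18 mm high on the front and sides, back panel 60 mm high along its far (+x) edge. Origin: centre of the underside, on the table; z up. Two white rings of 62 mm are drawn on the floor at x = -22 mm, y = +40 and -40 mm: the dropper bottle and the cup stand on them, which on which varies. A yellow ring of 42 mm for the vial is at x = +18 mm, y = 0.
- back_ring (a point): centre of the yellow ring at the back of the stand, on the stand's floor (8 mm above the table)
- side_mat: flat blue mat, 170 (its x) by 110 (its y) by 5 mm, fixed on the table to one side of the stand (left or right varies). Origin: centre of the underside; its top is 5 mm above the table. Empty at the start; room for the bottle and the cup side by side along its x (its long side).
- small_balance: small white balance, fixed, 150 (x) by 130 (y) mm, housing 38 mm high, with a round steel pan of 90 mm diameter; on the other side from the mat. Origin: centre of the underside, on the table.
- pan (a point): centre of the balance pan's top face, 56 mm above the table (20 mm along the balance's +x from its origin). The pan does not move.
- cup: clear round cup with yellow set resin in it, 53 mm diameter at the rim and 45 mm at the foot, 72 mm high, 0.075 kg, firm enough to grip round the outside. Origin: centre of the underside; z up. Starts in the middle of one of the two white rings.
- dropper_bottle: round amber dropper bottle with a black cap and rubber bulb, 97 mm high; body 33 mm diameter up to 46 mm, shoulder narrowing above it to the cap of 20 mm diameter (60 to 72 mm up), bulb 13 mm diameter above; 0.07 kg. Origin: centre of the underside; z up. Starts in the middle of the other white ring.
- old_vial: small clear vial with a grey cap and grey filling, 23 mm diameter, 51 mm high (cap 20 mm diameter above 40 mm), 0.022 kg. Origin: centre of the underside; z up. Starts inside the yellow ring, behind the bottle and the cup.
- fresh_vial: small clear vial with a black cap and pinkish filling, same size as the other vial: 23 mm diameter, 51 mm high, 0.022 kg. Origin: centre of the underside; z up. Starts on the bare table in front of the stand.
- white_jar: open white plastic jar, 47 mm diameter, 54 mm high, standing on the table near its front edge; to be left alone. Origin: centre of the underside.

How it is judged:
By the outcome, as a careful person would: the job done as asked, in the order asked, and still so for the second after the job is handed in, with the robot touching nothing.
It also fails if it takes over 136 s, if anything falls off the work surface, if the arm or the gripper's body presses on something with over 40 N, if the wrist force passes 120 N, or if a joint passes its speed limit or range.

ROBOT

A 6-joint arm with a two-finger parallel gripper is mounted at the origin on a cart in front of the work surface, level with it; the furniture and walls round the work are solid. World frame = base frame: x ahead of the robot, y to its left, z up, the work surface at z = 0. Lengths are in m, angles in rad, forces in N, time in s.
With the tool pointing down it reaches from about 0.4 to 0.925 m from the base axis. Payload 3.4 kg.
Tool frame: the origin (TCP) lies on the centre line of the jaws, within the pads' length; the fingertips stand 14 mm ahead of it and the grasp point (between the pads) lies 5 mm behind it; z points along the fingers, y is the direction in which the jaws open and shut (so a half turn about z gives the same grasp; the last joint's range is limited). The gripper opens to 85 mm and grips with 20 to 120 N. Pads are 22 mm wide; open, the fingers measure 114 mm over their backs; the gripper's body (76 mm by 85 mm) begins 54 mm behind the grasp point. The pads swing forward as they close: fully open they stand 13 mm farther back than shut.
Start: joints at [1.224, 0.307, 1.506, -0, 1.328, -0.073], TCP at [0.155, 0.554, 0.245] pointing down, gripper open.
Joint ranges: [-3.12, 3.12], [-1.05, 2.28], [0.14, 2.33], [-1.42, 4.57], [0.1, 2.73], [-2.68, 2.68]. Speed limits (rad/s): [2.57, 2.57, 3.14, 3.14, 3.14, 3.14].

INTERFACE

Orientations are given as a 3x3 rotation matrix whose columns are the frame's x, y, z axes.
In Python, from workcell import r, grab_frame, finish_job gives the robot as it stands. The module is installed in compiled form; this text tells all that it offers.
- The arm moves only by the shell command python3 -m pendant 'ROWS' [FORCE]. ROWS is JSON, one flat list of numbers, 5 for each row, row after row: the opening, from 0 (shut) to 1 (fully open), then the shift along the world's x, y, z in mm, then the turn about the world's z in rad. A call has 1 to 5 rows; each row is the pose to reach, as a shift and turn from the pose commanded when the call began; what a row does not reach only later rows make up. A row lasts 1/12 s, in which the tool goes at most 41.7 mm and 7.16 degrees, less where a joint would pass 70% of its speed; a pose out of reach is approached as far as the arm can. A call with a gripper value outside its range is refused whole. The fingers move at their own pace and stop on an object; FORCE is the grip in N (left out, the last holds). Time passes only in rows, so rows that repeat a pose let the fingers close. It gives the time, the measured TCP pose, the force and the opening at its end, in the units of the state.
- r.observe(): the state, without advancing time (a new reading comes with each control period).
- grab_frame(name): name is "scene" or "side" or "wrist"; returns a dict with "image" (480x640x3 uint8, red, green, blue), "range_z" (480x640 float32, m along the optical axis (not along the pixel's ray), 0 where there is no reading), "intrinsics" (3x3 intrinsics, pixels), "k1" (the pictures are not rectified: a ray, as slopes to the right and down, at radius r is drawn at 1 + k1 r^2 times it, then the intrinsics apply), "R" (3x3) and "t" (3): a world point X has camera coordinates R X + t. Camera axes: x right, y down, z forward; pixel columns grow to the right and rows downward; lengths in m; the calibration is good to about 2 mm. A picture is of the moment at which its call begins.
- finish_job(): hands the job in, once; it reports no verdict.
The state is a dict: "time": time; "joint_pos": joint angles; "dq": joint speeds; "joint_torque": joint torques, N m; "tool_pos": TCP position; "orientation": TCP orientation; "wrist_force": force on the tool from outside, world axes, zero at the start; "moment": the same for the moment, N m; "finger_gap": finger opening in m.
Only numpy, scipy, OpenCV 4.12 (cv2) and the standard library are available. Lean on these libraries where they do the work, as an engineer would, in place of code of your own. Each camera call takes 0.05 s, during which the arm holds its last target. There are 200 camera calls.

## Working session

There is one attempt and no reset: what is moved stays moved. The work goes in short steps, Python scripts to look and compute and a shell command to move; the robot and the scene stay as the last step left them, time stands still between calls to the robot, and variables do not carry over. Pictures are saved under pics/ and viewed, about 12 in all and at most 16, crops included, and the job is handed in when it is done.

```bash
mkdir -p pics; cat > h.py <<'E'
from workcell import r, grab_frame, finish_job
import numpy as np, cv2
def snap(cam,name,crop=None,scale=1):
    f=grab_frame(cam); np.savez('last_%s.npz'%cam,**f)
    im=f['image']
    if crop: a,b,c,d=crop; im=im[b:d,a:c]
    if scale!=1: im=cv2.resize(im,None,fx=scale,fy=scale,interpolation=cv2.INTER_CUBIC)
    cv2.imwrite('pics/'+name+'.png',im[:,:,::-1]); return f
def load(cam): return dict(np.load('last_%s.npz'%cam))
def ray(f,u,v):
    K=f['intrinsics'];k=float(f['k1'])
    d=cv2.undistortPoints(np.array([[[u,v]]],float),K,np.array([k,0,0,0,0.]))[0,0]
    return f['R'].T@np.array([d[0],d[1],1.]), -f['R'].T@f['t']
def atz(f,u,v,z):   # point on plane z
    d,o=ray(f,u,v); return o+d*(z-o[2])/d[2]
def atd(f,u,v):
    d,o=ray(f,u,v); return o+d*float(f['range_z'][int(round(v)),int(round(u))])
def proj(f,X):
    c=f['R']@np.array(X)+f['t']; s=c[:2]/c[2]; s=s*(1+float(f['k1'])*(s@s)); return f['intrinsics'][:2,:2]@s+f['intrinsics'][:2,2]
E
python3 - <<'E'
from h import *
np.set_printoptions(precision=4,suppress=True)
for c in ('scene','side'):
    f=snap(c,c+'0'); print(c,f['k1'],-f['R'].T@f['t'],f['R'][2])
print(r.observe())
E
```

```text
scene -0.07292896340513899 [-0.4515 -0.7462  0.7607] [ 0.667   0.5436 -0.5095]
side 0.06860575187649504 [ 0.0676 -1.3938  0.875 ] [ 0.2426  0.8403 -0.4849]
{'time': 0.1, 'joint_pos': array([ 1.2235,  0.3075,  1.5075, -0.    ,  1.3284, -0.0735]), 'dq': array([-0.0001, -0.    , -0.0042,  0.0005,  0.0001, -0.0003]), 'joint_torque': array([  0.0018, -45.8528, -25.2607,   0.0001,   0.0057,   0.    ]), 'tool_pos': array([0.1553, 0.553 , 0.2445]), 'orientation': array([[-0.9628,  0.2704, -0.0006],
       [ 0.2704,  0.9628, -0.0018],
       [ 0.0001, -0.0019, -1.    ]]), 'wrist_force': array([ 0.6309, -0.0582, -0.2367]), 'moment': array([ 0.0304, -0.0324, -0.0411]), 'finger_gap': 0.08529971028119522}
```

View pics/scene0.png

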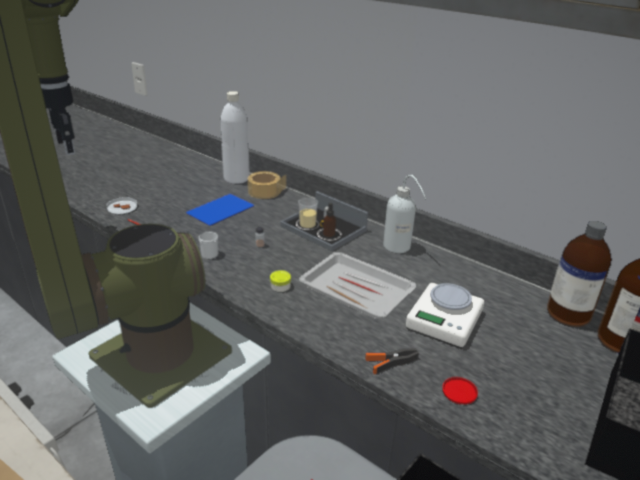

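View pics/side0.png

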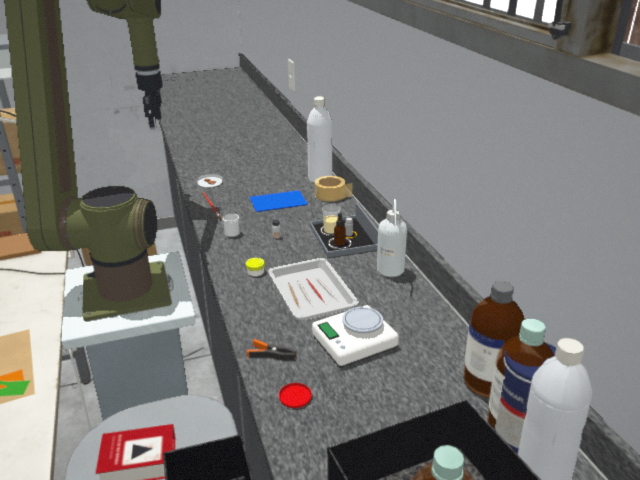

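The scene view shows the stand at (325,220), with the cup on the left ring and the dropper on the right. The mat is at (220,209), the fresh vial at (260,238), the jar at (208,245) and the pan at (452,297). In the side view the stand is at (343,236). Next I'll enlarge both views.

```bash
python3 - <<'E'
from h import *
a=load('scene')['image'][170:270,180:380]; b=load('side')['image'][180:255,240:390+50]
a=cv2.resize(a,(800,400),interpolation=cv2.INTER_CUBIC)[:300+100]; 
b=cv2.resize(load('side')['image'][185:260,210:410],(800,300),interpolation=cv2.INTER_CUBIC)
cv2.imwrite('pics/crop1.png',np.vstack([a[:300],b])[:,:,::-1])
E
```

```text
(no output)
```

View pics/crop1.png

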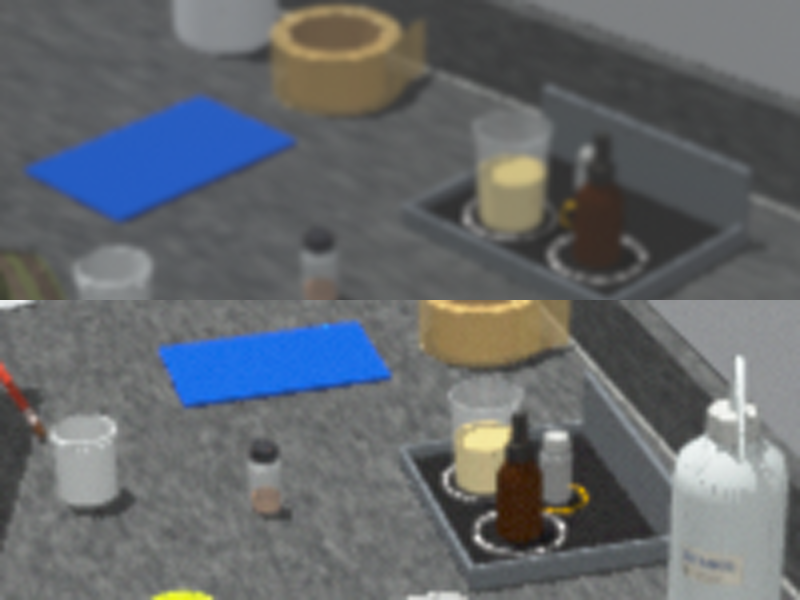

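The crops clearly show the mat corners, the rings, the vials, and the cup left of the dropper bottle. The old vial is behind the bottle at side-crop (556,470), and the fresh vial cap is at (319,237) and (264,447).

```bash
python3 - <<'E'
from h import *
np.set_printoptions(precision=4,suppress=True)
S=load('scene');D=load('side')
s=lambda x,y:(180+x/4,170+y/4)
d=lambda x,y:(210+x/4,185+(y-300)/4)
def p(n,f,uv,z): print(n,atz(f,*uv,z)[:2])
for q in [(28,172),(203,96),(296,144),(118,220)]: p('mat S',S,s(*q),.005)
for q in [(160,348),(358,322),(390,378),(185,405)]: p('mat D',D,d(*q),.005)
p('cupring S',S,s(510,214),.008);p('botring S',S,s(598,257),.008);p('botring D',D,d(519,531),.008)
p('cup rim S',S,s(513,119),.072+.008);p('cup rim D',D,d(486,389),.08)
p('bulb S',S,s(601,140),.103);p('bulb D',D,d(519,416),.103)
p('old cap D',D,d(556,435),.059)
p('fresh S',S,s(319,235),.049);p('fresh D',D,d(264,445),.049)
p('pan S',S,(452,295),.056);p('pan D',D,(363,319),.056)
p('jar S',S,s(113,257),.054); p('jar D',D,d(84,428),.054)
# panel top corners
p('panel L S',S,s(546,87),.06);p('panel R S',S,s(748,170),.06)
for n,f,uv in [('spray S',S,(400,215)),('tape',S,(265,185)),('white bottle',S,(233,130)),('lime',S,(281,277))]: print(n,atd(f,*uv))
E
```

```text
mat S [0.4107 0.421 ]
mat S [0.5811 0.4195]
mat S [0.5722 0.3092]
mat S [0.4073 0.3189]
mat D [0.4162 0.4199]
mat D [0.5835 0.414 ]
mat D [0.5774 0.3042]
mat D [0.412  0.3118]
cupring S [0.5932 0.119 ]
botring S [0.5876 0.036 ]
botring D [0.589  0.0348]
cup rim S [0.5971 0.1214]
cup rim D [0.5933 0.1177]
bulb S [0.5772 0.0301]
bulb D [0.5857 0.0274]
old cap D [0.6299 0.0718]
fresh S [0.4314 0.1455]
fresh D [0.4339 0.1443]
pan S [ 0.4942 -0.3737]
pan D [ 0.494  -0.3767]
jar S [0.3178 0.2158]
jar D [0.3148 0.2038]
panel L S [0.6838 0.1627]
panel R S [ 0.6771 -0.0207]
spray S [ 0.6348 -0.1459  0.1143]
tape [0.6385 0.327  0.045 ]
white bottle [0.6474 0.4683 0.1827]
lime [ 0.3269 -0.0254  0.0295]
```

```bash

python3 -m pendant '[1,100,-118,0,0.23, 1,100,-118,0,0.23, 1,100,-118,0,0.23, 1,100,-118,0,0.23, 1,100,-118,0,0.23]'
python3 -m pendant '[1,100,-118,0,0, 1,100,-118,0,0, 1,100,-118,0,0, 1,100,-118,0,0, 1,100,-118,0,0]'
python3 -m pendant '[1,100,-118,0,0, 1,100,-118,0,0, 1,100,-118,0,0, 1,100,-118,0,0, 1,100,-118,0,0]'
python3 -m pendant '[1,100,-118,0,0, 1,100,-118,0,0, 1,100,-118,0,0, 1,100,-118,0,0, 1,100,-118,0,0]'
python3 - <<'E'
from h import *
f=snap('wrist','w1'); print(-f['R'].T@f['t'],f['R'])
E
```

```text
time: 0.52
tool_pos: [0.258, 0.4309, 0.2448]
orientation: [[-0.999, 0.048, 0.001], [0.048, 0.999, -0.004], [-0.001, -0.004, -1.0]]
wrist_force: [0.3, 0.3, 0.3]
finger_gap: 0.0855
time: 0.93
tool_pos: [0.3583, 0.3143, 0.2451]
orientation: [[-0.999, 0.048, 0.002], [0.048, 0.999, -0.002], [-0.002, -0.002, -1.0]]
wrist_force: [0.4, -0.1, -0.4]
finger_gap: 0.0855
time: 1.35
tool_pos: [0.4591, 0.1969, 0.2452]
orientation: [[-0.999, 0.048, 0.002], [0.048, 0.999, -0.002], [-0.003, -0.001, -1.0]]
wrist_force: [0.5, 0.5, 0.8]
finger_gap: 0.0858
time: 1.77
tool_pos: [0.5596, 0.0788, 0.2449]
orientation: [[-0.999, 0.047, 0.003], [0.047, 0.999, -0.002], [-0.003, -0.001, -1.0]]
wrist_force: [-0.1, 1.5, -0.5]
finger_gap: 0.0855
[0.48167332 0.08236992 0.37350282] [[ 4.66452730e-02  9.98911504e-01 -1.61015211e-04]
 [ 9.52014771e-01 -4.44065677e-02  3.02813362e-01]
 [ 3.02476600e-01 -1.42781008e-02 -9.53049863e-01]]
```

View pics/w1.png

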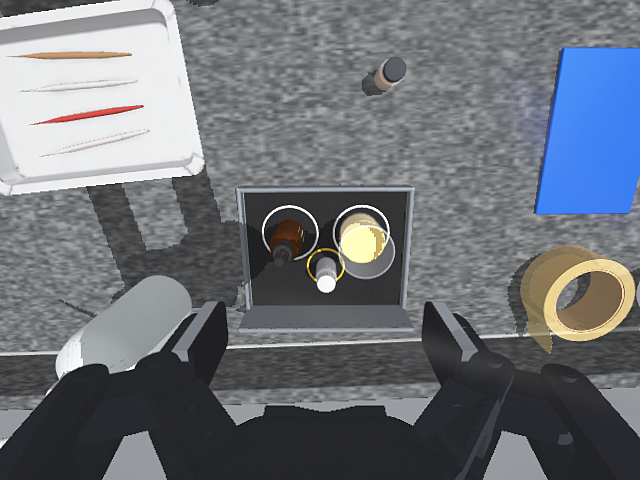

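The wrist view shows the bottle ring centred at (290,233), the cup ring at (361,233), the yellow ring at (326,267), the fresh cap at (394,70), and the mat's near-right corners at (562,48) and (537,213).

```bash
python3 - <<'E'
from h import *
np.set_printoptions(precision=4,suppress=True)
f=load('wrist')
for n,u,v,z in [('botring',290.5,233.5,.008),('cupring',361,233.5,.008),('yellow',326,266.5,.008),('bulb',282,256,.103),('cuprim',365.5,249,.08),('oldcap',326,283,.059),('freshcap',394.5,70,.051),('mat',562,48,.005),('mat',537,213,.005),('stand FL',237,188,.018),('FR',414,187,.018)]: print(n,atz(f,u,v,z)[:2])
E
```

```text
botring [0.5871 0.039 ]
cupring [0.5909 0.1187]
yellow [0.6291 0.0773]
bulb [0.5794 0.0414]
cuprim [0.5845 0.1155]
oldcap [0.6267 0.0772]
freshcap [0.4309 0.1458]
mat [0.4097 0.3208]
mat [0.5768 0.3183]
stand FL [ 0.5316 -0.0126]
FR [0.5392 0.1744]
```

```bash

python3 -m pendant '[0.6,27,-41,0,0, 0.6,27,-41,0,0, 0.6,27,-41,-80,0, 0.6,27,-41,-80,0, 0.6,27,-41,-80,0]' 40
python3 -m pendant '[0.6,0,0,-40,0, 0.6,0,0,-70,0, 0.6,0,0,-90,0, 0.6,0,0,-113,0, 0.6,0,0,-113,0]'
python3 -m pendant '[0.2,0,0,0,0, 0.2,0,0,0,0, 0.2,0,0,0,0, 0.2,0,0,0,0, 0.2,0,0,0,0]'
python3 -m pendant '[0.2,0,0,0,0, 0.2,0,0,0,0, 0.2,0,0,0,0]'
```

```text
time: 2.23
tool_pos: [0.576, 0.0423, 0.1584]
orientation: [[-0.999, 0.043, -0.015], [0.043, 0.999, 0.001], [0.015, 0.0, -1.0]]
wrist_force: [-2.5, -0.1, -0.7]
finger_gap: 0.0515
time: 2.65
tool_pos: [0.5794, 0.0422, 0.0497]
orientation: [[-0.999, 0.043, -0.007], [0.043, 0.999, 0.001], [0.008, 0.0, -1.0]]
wrist_force: [-1.3, -0.5, 0.8]
finger_gap: 0.0511
time: 3.07
tool_pos: [0.5834, 0.0407, 0.0538]
orientation: [[-0.999, 0.044, 0.003], [0.044, 0.999, 0.0], [-0.003, 0.0, -1.0]]
wrist_force: [0.7, 0.4, 1.0]
finger_gap: 0.0313
time: 3.32
tool_pos: [0.5836, 0.0407, 0.0536]
orientation: [[-0.999, 0.044, 0.003], [0.044, 0.999, 0.0], [-0.003, 0.0, -1.0]]
wrist_force: [-0.5, 0.1, 6.9]
finger_gap: 0.031
```

```bash

python3 -m pendant '[0.6,0,0,0,0, 0.6,0,0,0,0, 0.6,0,0,0,0, 0.6,3,-1,-6,0, 0.6,3,-1,-6,0]'
python3 -m pendant '[0.6,0,0,0,0, 0.6,0,0,0,0]'
python3 -m pendant '[0.2,0,0,0,0, 0.2,0,0,0,0, 0.2,0,0,0,0, 0.2,0,0,0,0, 0.2,0,0,0,0]'
python3 -m pendant '[0.2,0,0,0,0, 0.2,0,0,0,0, 0.2,0,0,0,0]'
python3 - <<'E'
from h import *
f=snap('wrist','w2')
E
```

```text
time: 3.73
tool_pos: [0.5869, 0.0393, 0.0467]
orientation: [[-0.999, 0.044, 0.002], [0.044, 0.999, -0.0], [-0.002, -0.0, -1.0]]
wrist_force: [-0.2, -0.2, 5.1]
finger_gap: 0.051
time: 3.9
tool_pos: [0.5864, 0.0394, 0.0467]
orientation: [[-0.999, 0.044, 0.002], [0.044, 0.999, -0.0], [-0.002, -0.0, -1.0]]
wrist_force: [-0.1, 0.2, 6.0]
finger_gap: 0.0512
time: 4.32
tool_pos: [0.5861, 0.0392, 0.0466]
orientation: [[-0.999, 0.044, 0.001], [0.044, 0.999, -0.0], [-0.001, -0.0, -1.0]]
wrist_force: [-1.3, -1.5, 6.2]
finger_gap: 0.0314
time: 4.57
tool_pos: [0.5861, 0.0393, 0.0466]
orientation: [[-0.999, 0.044, 0.001], [0.044, 0.999, -0.0], [-0.001, -0.0, -1.0]]
wrist_force: [-0.5, -0.7, 6.2]
finger_gap: 0.0316
```

View pics/w2.png

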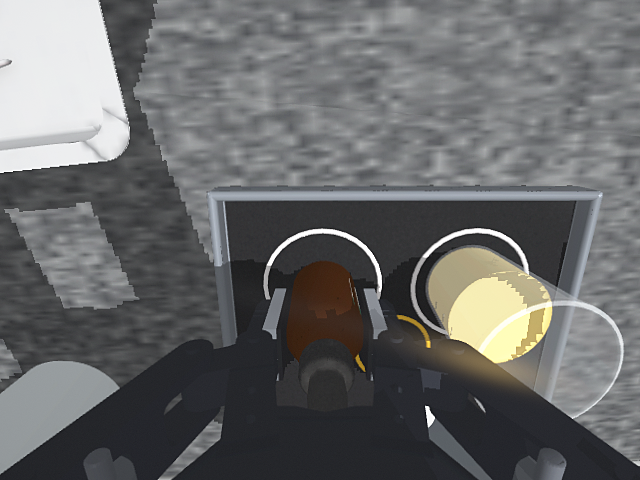

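```bash

python3 -m pendant '[0.2,0,0,10,0, 0.2,0,0,40,0, 0.2,0,0,80,0, 0.2,0,0,120,0, 0.2,0,0,120,0]'
python3 -m pendant '[0.2,0,35,0,0, 0.2,-10,70,0,0, 0.2,-20,110,0,0, 0.2,-25,150,0,0, 0.2,-25,150,0,0]'
python3 -m pendant '[0.2,-5,35,0,0, 0.2,-10,70,0,0, 0.2,-15,110,0,0, 0.2,-20,150,0,0, 0.2,-20,175,0,0]'
python3 -m pendant '[0.2,0,0,0,0, 0.2,0,0,0,0]'
```

```text
time: 5.03
tool_pos: [0.5907, 0.0396, 0.1743]
orientation: [[-0.999, 0.044, 0.014], [0.044, 0.999, -0.0], [-0.014, 0.001, -1.0]]
wrist_force: [0.9, -0.2, -0.2]
finger_gap: 0.0313
time: 5.45
tool_pos: [0.559, 0.1963, 0.1662]
orientation: [[-0.999, 0.039, -0.001], [0.039, 0.999, 0.004], [0.001, 0.004, -1.0]]
wrist_force: [0.4, -0.7, -1.2]
finger_gap: 0.0312
time: 5.87
tool_pos: [0.5392, 0.3681, 0.1659]
orientation: [[-0.999, 0.042, -0.001], [0.042, 0.999, 0.001], [0.001, 0.001, -1.0]]
wrist_force: [0.3, -0.2, -0.8]
finger_gap: 0.0317
time: 6.03
tool_pos: [0.54, 0.3659, 0.1656]
orientation: [[-0.999, 0.041, -0.001], [0.041, 0.999, -0.001], [0.0, -0.001, -1.0]]
wrist_force: [-0.5, 0.1, -0.6]
finger_gap: 0.0313
```

```bash

python3 -m pendant '[0.2,0,0,-35,0, 0.2,0,0,-70,0, 0.2,0,0,-95,0, 0.2,0,0,-110,0, 0.2,0,0,-114,0]'
python3 -m pendant '[0.2,0,0,-2,0, 0.2,0,0,-4,0, 0.2,0,0,-6,0, 0.2,0,0,-7,0, 0.2,0,0,-7,0]'
python3 -m pendant '[0.2,0,0,0,0, 0.2,0,0,0,0]'
```

```text
time: 6.45
tool_pos: [0.5383, 0.3613, 0.0485]
orientation: [[-0.999, 0.045, -0.006], [0.045, 0.999, -0.004], [0.006, -0.005, -1.0]]
wrist_force: [-0.7, 0.6, -0.8]
finger_gap: 0.0317
time: 6.87
tool_pos: [0.5411, 0.3648, 0.0463]
orientation: [[-0.999, 0.044, 0.002], [0.044, 0.999, 0.001], [-0.002, 0.001, -1.0]]
wrist_force: [0.9, -0.5, -0.0]
finger_gap: 0.0312
time: 7.03
tool_pos: [0.5408, 0.3648, 0.046]
orientation: [[-0.999, 0.044, 0.001], [0.044, 0.999, 0.001], [-0.001, 0.001, -1.0]]
wrist_force: [0.1, -0.4, -0.9]
finger_gap: 0.0314
```

Not in contact yet, so I'll ease down about 2.5 mm and release.

```bash

python3 -m pendant '[0.2,0,0,-1,0, 0.2,0,0,-2,0, 0.2,0,0,-2.5,0, 0.2,0,0,-2.5,0, 0.2,0,0,-2.5,0]'
python3 -m pendant '[0.6,0,0,0,0, 0.6,0,0,0,0, 0.6,0,0,0,0, 0.6,0,0,0,0, 0.6,0,0,10,0]'
python3 -m pendant '[0.6,0,0,30,0, 0.6,0,0,65,0, 0.6,0,0,105,0, 0.6,0,0,130,0, 0.6,0,0,130,0]'
python3 -m pendant '[0.9,10,-40,0,0, 0.9,20,-80,0,0, 0.9,30,-120,0,0, 0.9,35,-160,0,0, 0.9,42,-195,0,0]'
python3 -m pendant '[0.9,8,-35,0,0, 0.9,8,-50,0,0, 0.9,8,-50,0,0, 0.9,8,-50,0,0]'
python3 - <<'E'
from h import *
f=snap('wrist','w3'); print(r.observe()['tool_pos'])
E
```

```text
time: 7.45
tool_pos: [0.5407, 0.3648, 0.0437]
orientation: [[-0.999, 0.044, 0.001], [0.044, 0.999, 0.0], [-0.001, 0.0, -1.0]]
wrist_force: [-0.7, 0.0, 6.5]
finger_gap: 0.0313
time: 7.87
tool_pos: [0.5391, 0.3637, 0.0511]
orientation: [[-0.999, 0.044, -0.004], [0.044, 0.999, -0.002], [0.004, -0.002, -1.0]]
wrist_force: [-0.5, -0.6, 0.2]
finger_gap: 0.0509
time: 8.28
tool_pos: [0.5438, 0.3666, 0.1902]
orientation: [[-0.999, 0.044, 0.01], [0.044, 0.999, 0.006], [-0.01, 0.007, -1.0]]
wrist_force: [0.5, 0.9, 0.4]
finger_gap: 0.051
time: 8.7
tool_pos: [0.5814, 0.1672, 0.1821]
orientation: [[-0.999, 0.044, -0.002], [0.044, 0.999, -0.001], [0.002, -0.001, -1.0]]
wrist_force: [0.7, 0.7, 0.2]
finger_gap: 0.0767
time: 9.03
tool_pos: [0.5899, 0.119, 0.1823]
orientation: [[-0.999, 0.046, -0.002], [0.046, 0.999, 0.001], [0.002, 0.001, -1.0]]
wrist_force: [0.1, 0.2, -1.0]
finger_gap: 0.0772
[0.58989861 0.12004294 0.18242997]
```

View pics/w3.png

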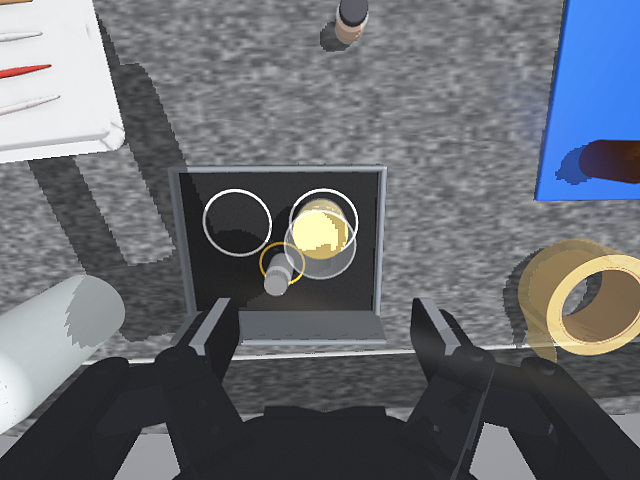

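The wrist view shows the bottle standing on the mat, the free ring at (237,222), the cup ring at (323,222), and the old vial still in place. Now the cup.

```bash

python3 -m pendant '[0.9,1,-1,-35,0, 0.9,1,-1,-70,0, 0.9,1,-1,-105,0, 0.9,1,-1,-125,0, 0.9,1,-1,-130,0]'
python3 -m pendant '[0.9,0,0,0,0, 0.4,0,0,0,0, 0.4,0,0,0,0, 0.4,0,0,0,0, 0.4,0,0,0,0]' 30
python3 -m pendant '[0.4,0,0,0,0, 0.4,0,0,0,0, 0.4,0,0,0,0, 0.4,0,0,5,0, 0.4,0,0,10,0]'
python3 -m pendant '[0.4,0,0,35,0, 0.4,0,0,70,0, 0.4,0,0,80,0, 0.4,0,0,80,0, 0.4,0,0,80,0]'
```

```text
time: 9.5
tool_pos: [0.5877, 0.1202, 0.0486]
orientation: [[-0.999, 0.042, -0.008], [0.042, 0.999, -0.001], [0.008, -0.001, -1.0]]
wrist_force: [-0.9, 0.2, -0.4]
finger_gap: 0.0767
time: 9.92
tool_pos: [0.593, 0.1192, 0.0548]
orientation: [[-0.999, 0.044, 0.004], [0.044, 0.999, 0.001], [-0.004, 0.001, -1.0]]
wrist_force: [-0.4, 1.3, 3.3]
finger_gap: 0.0506
time: 10.33
tool_pos: [0.5911, 0.1183, 0.0632]
orientation: [[-0.999, 0.044, -0.001], [0.044, 0.999, -0.0], [0.001, -0.0, -1.0]]
wrist_force: [0.4, 0.1, -1.5]
finger_gap: 0.051
time: 10.75
tool_pos: [0.5914, 0.1184, 0.1432]
orientation: [[-0.999, 0.044, 0.001], [0.044, 0.999, -0.0], [-0.001, 0.0, -1.0]]
wrist_force: [-0.7, 0.5, -0.5]
finger_gap: 0.0511
```

```bash

python3 -m pendant '[0.4,-20,32,0,0, 0.4,-40,64,0,0, 0.4,-60,98,0,0, 0.4,-78,130,0,0, 0.4,-95,165,0,0]'
python3 -m pendant '[0.4,-20,30,0,0, 0.4,-38,62,0,0, 0.4,-41,80,0,0, 0.4,-41,82,0,0, 0.4,-41,82,0,0]'
python3 -m pendant '[0.4,0,0,-30,0, 0.4,0,0,-60,0, 0.4,0,0,-80,0, 0.4,0,0,-86,0, 0.4,0,0,-88,0]'
python3 -m pendant '[0.4,0,0,0,0, 0.4,0,0,-1,0, 0.4,0,0,-2,0, 0.4,0,0,-3,0, 0.4,0,0,-3,0]'
```

```text
time: 11.17
tool_pos: [0.4934, 0.2833, 0.1402]
orientation: [[-0.999, 0.045, -0.005], [0.045, 0.999, -0.003], [0.005, -0.003, -1.0]]
wrist_force: [-0.0, -0.3, -0.7]
finger_gap: 0.0507
time: 11.58
tool_pos: [0.4539, 0.3658, 0.1407]
orientation: [[-0.999, 0.041, -0.003], [0.041, 0.999, -0.003], [0.003, -0.003, -1.0]]
wrist_force: [0.2, -0.4, -1.1]
finger_gap: 0.0509
time: 12.0
tool_pos: [0.4543, 0.363, 0.0524]
orientation: [[-0.999, 0.045, -0.005], [0.045, 0.999, -0.004], [0.005, -0.004, -1.0]]
wrist_force: [-0.5, 0.6, -1.1]
finger_gap: 0.0505
time: 12.42
tool_pos: [0.4559, 0.3658, 0.0526]
orientation: [[-0.999, 0.044, 0.001], [0.044, 0.999, 0.001], [-0.001, 0.001, -1.0]]
wrist_force: [0.1, 0.7, -0.4]
finger_gap: 0.0506
```

```bash

python3 -m pendant '[0.4,0,0,-1,0, 0.4,0,0,-2,0, 0.4,0,0,-2.5,0, 0.4,0,0,-2.5,0, 0.4,0,0,-2.5,0]'
python3 -m pendant '[0.8,0,0,0,0, 0.8,0,0,0,0, 0.8,0,0,0,0, 0.8,0,0,0,0, 0.8,0,0,10,0]'
python3 -m pendant '[0.8,0,0,35,0, 0.8,0,0,70,0, 0.8,0,0,100,0, 0.8,0,0,100,0, 0.8,0,0,100,0]'
python3 -m pendant '[0.5,15,-32,0,0, 0.5,30,-64,0,0, 0.5,45,-97,0,0, 0.5,60,-130,0,0, 0.5,75,-163,0,0]'
python3 -m pendant '[0.5,15,-32,0,0, 0.5,32,-64,0,0, 0.5,50,-97,0,0, 0.5,80,-124,0,0, 0.5,97,-124,0,0]'
python3 -m pendant '[0.5,0,0,0,0, 0.5,0,0,0,0]'
python3 - <<'E'
from h import *
f=snap('wrist','w4'); print(r.observe()['tool_pos'])
E
```

```text
time: 12.83
tool_pos: [0.4562, 0.3658, 0.0516]
orientation: [[-0.999, 0.043, 0.002], [0.043, 0.999, 0.001], [-0.002, 0.001, -1.0]]
wrist_force: [-2.2, -2.1, 13.1]
finger_gap: 0.0512
time: 13.25
tool_pos: [0.4541, 0.3647, 0.0577]
orientation: [[-0.999, 0.044, -0.004], [0.044, 0.999, -0.002], [0.003, -0.003, -1.0]]
wrist_force: [-0.9, -1.5, -0.3]
finger_gap: 0.0684
time: 13.67
tool_pos: [0.4569, 0.3666, 0.1622]
orientation: [[-0.999, 0.044, 0.005], [0.044, 0.999, 0.003], [-0.005, 0.003, -1.0]]
wrist_force: [-0.4, 0.4, -0.3]
finger_gap: 0.0681
time: 14.08
tool_pos: [0.5296, 0.2009, 0.1578]
orientation: [[-0.999, 0.043, -0.003], [0.043, 0.999, -0.001], [0.003, -0.001, -1.0]]
wrist_force: [0.8, 0.3, -0.5]
finger_gap: 0.043
time: 14.5
tool_pos: [0.629, 0.0728, 0.1578]
orientation: [[-0.999, 0.048, -0.001], [0.048, 0.999, -0.003], [0.001, -0.003, -1.0]]
wrist_force: [-0.0, 0.4, 0.3]
finger_gap: 0.0427
time: 14.67
tool_pos: [0.6269, 0.0779, 0.1575]
orientation: [[-0.999, 0.045, -0.004], [0.045, 0.999, 0.0], [0.004, -0.0, -1.0]]
wrist_force: [0.0, 1.1, 0.6]
finger_gap: 0.043
[0.62577489 0.07862036 0.15757989]
```

View pics/w4.png

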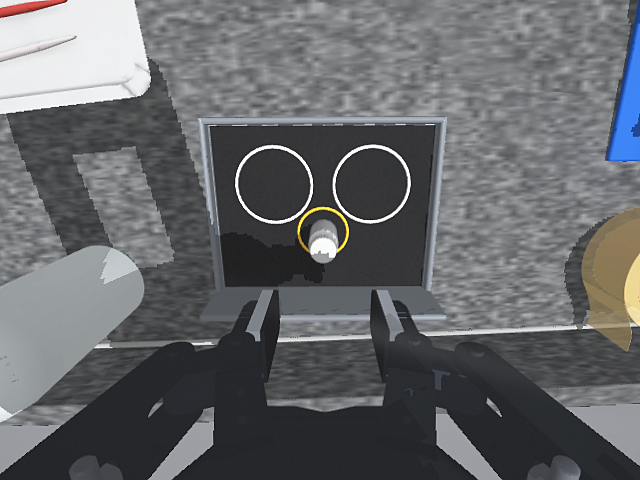

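The rings are now unobstructed: white ones centred at (274.5,184) and (371.5,184), yellow at (323,232), old cap at (322.5,249).

```bash
python3 - <<'E'
from h import *
np.set_printoptions(precision=4,suppress=True)
f=load('wrist')
for n,u,v,z in [('botring',274.3,184,.008),('cupring',371.7,183.7,.008),('yellow',323.3,231.7,.008),('oldcap',323,248.5,.059)]: print(n,atz(f,u,v,z)[:2])
E
```

```text
botring [0.5854 0.0385]
cupring [0.5888 0.1187]
yellow [0.628 0.077]
oldcap [0.6261 0.0769]
```

```bash

python3 -m pendant '[0.5,1,-1,-35,0, 0.5,1,-1,-70,0, 0.5,1,-1,-100,0, 0.5,1,-1,-118,0, 0.5,1,-1,-122,0]'
python3 -m pendant '[0.5,0,0,0,0, 0.5,0,0,0,0, 0.1,0,0,0,0, 0.1,0,0,0,0, 0.1,0,0,0,0]' 25
python3 -m pendant '[0.1,0,0,0,0, 0.1,0,0,0,0, 0.1,0,0,0,0, 0.1,0,0,0,0]'
```

```text
time: 15.13
tool_pos: [0.623, 0.0786, 0.033]
orientation: [[-0.999, 0.042, -0.01], [0.042, 0.999, -0.0], [0.01, -0.001, -1.0]]
wrist_force: [-0.4, 1.1, 0.3]
finger_gap: 0.0425
time: 15.55
tool_pos: [0.6297, 0.078, 0.0392]
orientation: [[-0.999, 0.044, 0.003], [0.044, 0.999, 0.001], [-0.003, 0.001, -1.0]]
wrist_force: [-0.4, 1.6, 3.5]
finger_gap: 0.0222
time: 15.88
tool_pos: [0.6298, 0.078, 0.0392]
orientation: [[-0.999, 0.044, 0.003], [0.044, 0.999, 0.001], [-0.003, 0.001, -1.0]]
wrist_force: [0.4, 2.3, 7.1]
finger_gap: 0.0217
```

```bash

python3 -m pendant '[0.1,0,0,10,0, 0.1,0,0,40,0, 0.1,0,0,80,0, 0.1,0,0,110,0, 0.1,0,0,110,0]'
python3 -m pendant '[0.1,-35,-10,0,0, 0.1,-70,-25,0,0, 0.1,-105,-45,0,0, 0.1,-135,-70,0,0, 0.1,-155,-100,0,0]'
python3 -m pendant '[0.1,-5,-38,0,0, 0.1,-5,-76,0,0, 0.1,-5,-114,0,0, 0.1,-5,-152,0,0, 0.1,-5,-190,0,0]'
python3 -m pendant '[0.1,0,-38,0,0, 0.1,7,-76,0,0, 0.1,14,-114,0,0, 0.1,24,-150,0,0, 0.1,24,-163,0,0]'
python3 -m pendant '[0.1,0,0,0,0, 0.1,0,0,0,0]'
python3 - <<'E'
from h import *
f=snap('wrist','w5'); print(r.observe()['tool_pos'])
E
```

```text
time: 16.3
tool_pos: [0.6332, 0.0776, 0.1553]
orientation: [[-0.999, 0.044, 0.014], [0.044, 0.999, 0.0], [-0.014, 0.001, -1.0]]
wrist_force: [1.5, 0.8, 0.3]
finger_gap: 0.0217
time: 16.72
tool_pos: [0.469, -0.0221, 0.1471]
orientation: [[-0.999, 0.042, -0.003], [0.042, 0.999, 0.0], [0.003, 0.0, -1.0]]
wrist_force: [-0.2, -0.4, -0.2]
finger_gap: 0.0222
time: 17.13
tool_pos: [0.4678, -0.2143, 0.1478]
orientation: [[-0.999, 0.044, 0.0], [0.044, 0.999, -0.0], [-0.0, -0.0, -1.0]]
wrist_force: [1.1, -0.2, -0.7]
finger_gap: 0.0217
time: 17.55
tool_pos: [0.4943, -0.3817, 0.1479]
orientation: [[-0.999, 0.046, 0.004], [0.046, 0.999, -0.005], [-0.004, -0.005, -1.0]]
wrist_force: [0.6, -1.7, -0.2]
finger_gap: 0.0218
time: 17.72
tool_pos: [0.4917, -0.3755, 0.1469]
orientation: [[-0.999, 0.046, -0.001], [0.046, 0.999, 0.001], [0.001, 0.001, -1.0]]
wrist_force: [-0.0, 1.0, -0.1]
finger_gap: 0.0219
[ 0.49149033 -0.3742104   0.14688747]
```

View pics/w5.png

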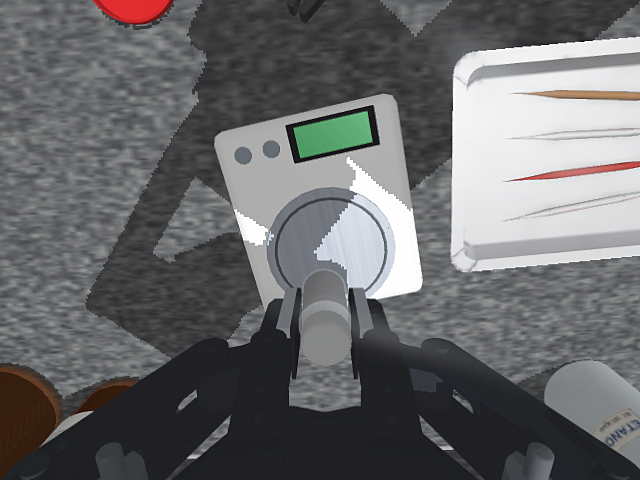

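The pan spans x 267–395 with its top at y 187, so its centre is about (331,248). The vial is held upright.

```bash
python3 - <<'E'
from h import *
f=load('wrist')
a=atz(f,267,248,.056);b=atz(f,395,248,.056);t=atz(f,331,187,.056)
print(atz(f,331,248,.056),np.linalg.norm(a-b),(a+b)/2,t)
E
python3 -m pendant '[0.1,0,0,-20,0, 0.1,0,0,-40,0, 0.1,0,0,-53,0, 0.1,0,0,-56,0, 0.1,0,0,-56,0]'
python3 -m pendant '[0.1,0,0,0,0, 0.1,0,0,0,0]'
```

```text
[ 0.48848192 -0.3706727   0.056     ] 0.08827486001435583 [ 0.48848785 -0.37063821  0.056     ] [ 0.44655178 -0.36903735  0.056     ]
time: 18.18
tool_pos: [0.4915, -0.3728, 0.0904]
orientation: [[-0.999, 0.042, -0.003], [0.042, 0.999, 0.003], [0.003, 0.003, -1.0]]
wrist_force: [0.8, 0.2, -0.7]
finger_gap: 0.0219
time: 18.35
tool_pos: [0.4932, -0.3752, 0.0925]
orientation: [[-0.999, 0.043, 0.001], [0.043, 0.999, -0.001], [-0.001, -0.001, -1.0]]
wrist_force: [-0.2, -0.3, -0.2]
finger_gap: 0.0219
```

Within 4 mm of the pan centre. Lower about 5 mm more to contact.

```bash

python3 -m pendant '[0.1,-1,2,-2,0, 0.1,-1,2,-3.5,0, 0.1,-1,2,-4.5,0, 0.1,-1,2,-4.5,0, 0.1,-1,2,-4.5,0]'
```

```text
time: 18.77
tool_pos: [0.4916, -0.3734, 0.0872]
orientation: [[-0.999, 0.044, 0.0], [0.044, 0.999, 0.0], [-0.0, 0.0, -1.0]]
wrist_force: [0.3, 1.5, 3.0]
finger_gap: 0.0222
```

```bash

python3 -m pendant '[0.2,0,0,0,0, 0.5,0,0,0,0, 0.5,0,0,0,0, 0.5,0,0,0,0, 0.5,0,0,0,0]'
python3 -m pendant '[0.5,0,0,15,0, 0.5,0,0,50,0, 0.5,0,0,80,0, 0.5,0,0,80,0, 0.5,0,0,80,0]'
python3 - <<'E'
from h import *
f=snap('wrist','w6')
E
python3 -m pendant '[0.5,-10,38,0,0, 0.5,-20,74,0,0, 0.5,-30,110,0,0, 0.5,-35,150,0,0, 0.5,-35,190,0,0]'
python3 -m pendant '[0.5,0,38,0,0, 0.5,0,76,0,0, 0.5,0,114,0,0, 0.5,0,152,0,0, 0.5,0,190,0,0]'
python3 -m pendant '[0.5,0,38,0,0, 0.5,0,76,0,0, 0.5,-15,114,0,0, 0.5,-24,138,0,0, 0.5,-24,138,0,0]'
python3 -m pendant '[0.5,0,0,0,0, 0.5,0,0,0,0]'
python3 - <<'E'
from h import *
f=snap('wrist','w7'); print(r.observe()['tool_pos'])
a=cv2.imread('pics/w6.png'); b=cv2.imread('pics/w7.png')
cv2.imwrite('pics/w67.png',np.hstack([cv2.resize(a,(400,300)),cv2.resize(b[:,:],(400,300))]))
E
```

```text
time: 19.18
tool_pos: [0.4914, -0.3735, 0.0865]
orientation: [[-0.999, 0.044, -0.0], [0.044, 0.999, 0.0], [0.0, 0.0, -1.0]]
wrist_force: [0.7, 0.2, -0.3]
finger_gap: 0.0426
time: 19.6
tool_pos: [0.4927, -0.3746, 0.1691]
orientation: [[-0.999, 0.044, 0.004], [0.044, 0.999, -0.003], [-0.004, -0.003, -1.0]]
wrist_force: [-0.1, 1.0, 0.1]
finger_gap: 0.0427
time: 20.07
tool_pos: [0.4534, -0.1812, 0.1648]
orientation: [[-0.999, 0.046, -0.005], [0.046, 0.999, 0.002], [0.005, 0.002, -1.0]]
wrist_force: [0.3, 0.1, 0.0]
finger_gap: 0.0428
time: 20.48
tool_pos: [0.4547, 0.0084, 0.1653]
orientation: [[-0.999, 0.044, -0.003], [0.044, 0.999, 0.0], [0.003, 0.0, -1.0]]
wrist_force: [0.4, 0.3, -0.3]
finger_gap: 0.0426
time: 20.9
tool_pos: [0.4289, 0.1481, 0.1651]
orientation: [[-0.999, 0.039, -0.005], [0.039, 0.999, 0.001], [0.005, 0.001, -1.0]]
wrist_force: [-0.4, -0.9, -0.7]
finger_gap: 0.0426
time: 21.07
tool_pos: [0.4319, 0.1441, 0.1658]
orientation: [[-0.999, 0.043, -0.002], [0.043, 0.999, -0.001], [0.002, -0.001, -1.0]]
wrist_force: [0.1, 0.3, 0.2]
finger_gap: 0.0429
[0.43233097 0.14373988 0.16605087]
```

View pics/w67.png

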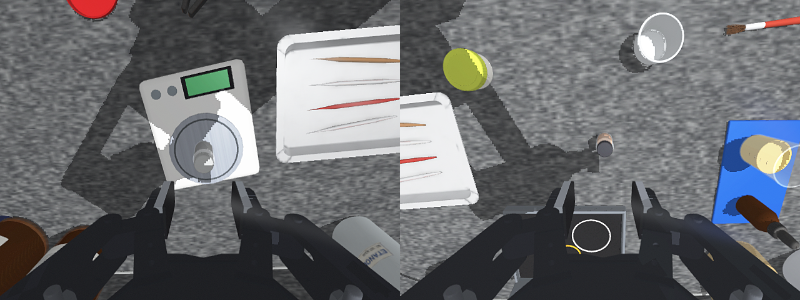

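The left half shows the grey vial standing mid-pan. The right half shows the fresh cap at full-res (327,238), and the cup and bottle standing on the mat.

```bash
python3 - <<'E'
from h import *
f=load('wrist'); print(atz(f,327,238,.051))
E
python3 -m pendant '[0.5,0,2,-35,0, 0.5,0,2,-70,0, 0.5,0,2,-105,0, 0.5,0,2,-125,0, 0.5,0,2,-132,0]'
python3 -m pendant '[0.5,0,0,0,0, 0.5,0,0,0,0]'
```

```text
[0.42853337 0.14608614 0.051     ]
time: 21.53
tool_pos: [0.4306, 0.1445, 0.0318]
orientation: [[-0.999, 0.046, -0.006], [0.046, 0.999, -0.002], [0.006, -0.002, -1.0]]
wrist_force: [-1.1, -0.6, 0.2]
finger_gap: 0.0429
time: 21.7
tool_pos: [0.4332, 0.1458, 0.035]
orientation: [[-0.999, 0.045, -0.0], [0.045, 0.999, -0.0], [0.0, -0.0, -1.0]]
wrist_force: [0.0, 0.6, 0.7]
finger_gap: 0.0428
```

```bash

python3 -m pendant '[0.5,-2.5,0,-4,0, 0.5,-2.5,0,-4,0, 0.5,-2.5,0,-4,0, 0.1,-2.5,0,-4,0, 0.1,-2.5,0,-4,0]'
python3 -m pendant '[0.1,0,0,0,0, 0.1,0,0,0,0, 0.1,0,0,0,0, 0.1,0,0,0,0, 0.1,0,0,0,0]'
python3 -m pendant '[0.1,0,0,10,0, 0.1,0,0,45,0, 0.1,0,0,80,0, 0.1,0,0,100,0, 0.1,0,0,100,0]'
python3 -m pendant '[0.1,38,-13,0,0, 0.1,76,-26,0,0, 0.1,114,-40,0,0, 0.1,150,-54,0,0, 0.1,187,-67,0,0]'
python3 -m pendant '[0.1,10,-2,0,0, 0.1,10,-2,0,0, 0.1,10,-2,0,0, 0.1,10,-2,0,0]'
python3 - <<'E'
from h import *
f=snap('wrist','w8'); print(r.observe()['tool_pos'])
E
```

```text
time: 22.12
tool_pos: [0.4305, 0.1467, 0.0316]
orientation: [[-0.999, 0.043, 0.002], [0.043, 0.999, 0.0], [-0.002, 0.0, -1.0]]
wrist_force: [-0.0, -0.6, 6.1]
finger_gap: 0.0216
time: 22.53
tool_pos: [0.4305, 0.1467, 0.0316]
orientation: [[-0.999, 0.043, 0.001], [0.043, 0.999, 0.0], [-0.001, 0.0, -1.0]]
wrist_force: [-0.8, -1.1, 6.2]
finger_gap: 0.0219
time: 22.95
tool_pos: [0.4332, 0.1475, 0.135]
orientation: [[-0.999, 0.043, 0.009], [0.043, 0.999, 0.002], [-0.009, 0.003, -1.0]]
wrist_force: [0.8, -0.1, -0.2]
finger_gap: 0.0215
time: 23.37
tool_pos: [0.6178, 0.0788, 0.1297]
orientation: [[-0.999, 0.044, -0.002], [0.044, 0.999, -0.0], [0.002, -0.0, -1.0]]
wrist_force: [0.1, 0.9, 0.2]
finger_gap: 0.022
time: 23.7
tool_pos: [0.6247, 0.078, 0.1296]
orientation: [[-0.999, 0.043, -0.004], [0.043, 0.999, 0.0], [0.004, -0.0, -1.0]]
wrist_force: [-0.3, -0.0, 0.4]
finger_gap: 0.0218
[0.62459552 0.07814456 0.129959  ]
```

View pics/w8.png

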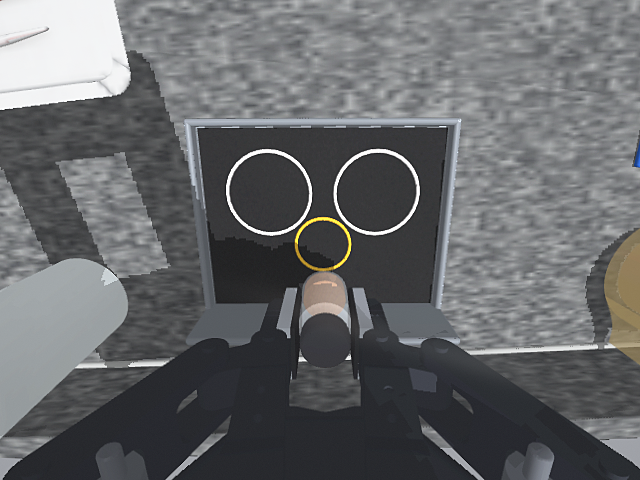

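The yellow ring is centred at (323,244), with the held vial's cap centre at (325.5,340).

```bash
python3 - <<'E'
from h import *
np.set_printoptions(precision=4,suppress=True)
f=load('wrist'); print('ring',atz(f,323.2,244,.008),'cap',atz(f,325.5,340,.130-.0316+.051), 'wr',atz(f,269,192,.008),atz(f,377,192,.008))
E
python3 -m pendant '[0.1,3,-1,-35,0, 0.1,3,-1,-70,0, 0.1,3,-1,-84,0, 0.1,3,-1,-86,0, 0.1,3,-1,-86,0]'
python3 -m pendant '[0.1,0,0,0,0, 0.1,0,0,0,0, 0.1,0,0,0,0]'
```

```text
ring [0.6279 0.0769 0.008 ] cap [0.6205 0.0784 0.1494] wr [0.5854 0.0382 0.008 ] [0.5889 0.1188 0.008 ]
time: 24.17
tool_pos: [0.6278, 0.0772, 0.0439]
orientation: [[-0.999, 0.043, -0.003], [0.043, 0.999, -0.0], [0.003, -0.0, -1.0]]
wrist_force: [0.3, 0.4, -0.3]
finger_gap: 0.0217
time: 24.42
tool_pos: [0.6312, 0.0768, 0.0467]
orientation: [[-0.999, 0.044, 0.003], [0.044, 0.999, 0.0], [-0.003, 0.0, -1.0]]
wrist_force: [0.3, -0.5, 0.3]
finger_gap: 0.0216
```

```bash

python3 -m pendant '[0.1,0,0,-2,0, 0.1,0,0,-4,0, 0.1,0,0,-6,0, 0.1,0,0,-6,0, 0.1,0,0,-6,0]'
python3 -m pendant '[0.1,0,0,-1,0, 0.1,0,0,-1.5,0, 0.1,0,0,-1.5,0]'
```

```text
time: 24.83
tool_pos: [0.6304, 0.0765, 0.0396]
orientation: [[-0.999, 0.044, 0.001], [0.044, 0.999, 0.0], [-0.001, 0.0, -1.0]]
wrist_force: [-1.2, -0.4, 4.7]
finger_gap: 0.0218
time: 25.08
tool_pos: [0.6306, 0.0765, 0.0395]
orientation: [[-0.999, 0.044, 0.002], [0.044, 0.999, 0.0], [-0.002, 0.0, -1.0]]
wrist_force: [-2.8, 0.0, 13.6]
finger_gap: 0.022
```

```bash

python3 -m pendant '[0.2,0,0,0,0, 0.5,0,0,0,0, 0.5,0,0,0,0, 0.5,0,0,0,0, 0.5,0,0,0,0]'
python3 -m pendant '[0.5,0,0,15,0, 0.5,0,0,50,0, 0.5,0,0,90,0, 0.5,0,0,127,0, 0.5,0,0,127,0]'
python3 -m pendant '[0.6,0,0,0,0]'
python3 - <<'E'
from h import *
f=snap('wrist','w9')
E
python3 -m pendant '[0.6,-15,35,0,0, 0.6,-25,72,0,0, 0.6,-35,110,0,0, 0.6,-45,147,0,0, 0.6,-55,184,0,0]'
python3 -m pendant '[0.6,-10,35,0,0, 0.6,-22,70,0,0, 0.6,-34,104,0,0, 0.6,-34,104,0,0, 0.6,-34,104,0,0]'
python3 -m pendant '[0.6,0,0,0,0, 0.6,0,0,0,0]'
python3 - <<'E'
from h import *
f=snap('wrist','w10'); print(r.observe()['tool_pos'])
a=cv2.imread('pics/w9.png'); b=cv2.imread('pics/w10.png')
cv2.imwrite('pics/w910.png',np.hstack([a[120:420,180:480],b[100:480,150:550][:300]]))
E
```

```text
time: 25.5
tool_pos: [0.6298, 0.0765, 0.0369]
orientation: [[-0.999, 0.044, -0.001], [0.044, 0.999, -0.0], [0.001, -0.0, -1.0]]
wrist_force: [-0.1, 0.1, -0.5]
finger_gap: 0.0424
time: 25.92
tool_pos: [0.6351, 0.0769, 0.1722]
orientation: [[-0.999, 0.044, 0.014], [0.044, 0.999, 0.001], [-0.014, 0.001, -1.0]]
wrist_force: [1.9, 0.7, 1.9]
finger_gap: 0.0429
time: 26.0
tool_pos: [0.6321, 0.0767, 0.1672]
orientation: [[-0.999, 0.044, 0.006], [0.044, 0.999, 0.0], [-0.006, 0.001, -1.0]]
wrist_force: [0.3, 0.4, 0.3]
finger_gap: 0.0512
time: 26.47
tool_pos: [0.5728, 0.2613, 0.1615]
orientation: [[-0.999, 0.044, -0.005], [0.044, 0.999, -0.002], [0.005, -0.002, -1.0]]
wrist_force: [0.7, 0.3, -0.3]
finger_gap: 0.0515
time: 26.88
tool_pos: [0.5387, 0.3658, 0.1615]
orientation: [[-0.999, 0.04, -0.004], [0.04, 0.999, -0.003], [0.004, -0.003, -1.0]]
wrist_force: [0.0, -1.5, -0.6]
finger_gap: 0.0508
time: 27.05
tool_pos: [0.5407, 0.3631, 0.1629]
orientation: [[-0.999, 0.045, -0.002], [0.045, 0.999, -0.002], [0.002, -0.002, -1.0]]
wrist_force: [0.6, -0.6, -0.2]
finger_gap: 0.0514
[0.54110829 0.36289436 0.16328474]
```

View pics/w910.png

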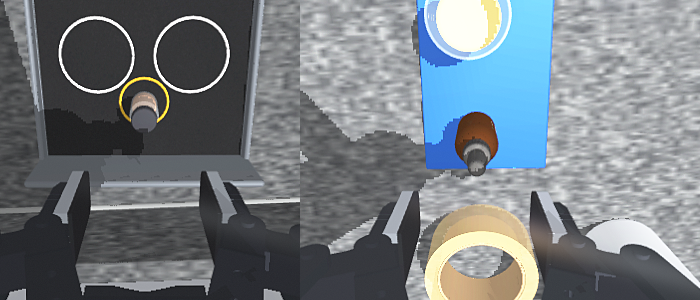

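Left: the fresh vial stands in the yellow ring. Right: the bottle (bulb at about (326,265) full-res) is centred between the jaws.

```bash

python3 - <<'E'
from h import *
f=load('wrist'); print(atz(f,326,265,.102))
E
python3 -m pendant '[0.6,0,2,-35,0, 0.6,0,2,-70,0, 0.6,0,2,-98,0, 0.6,0,2,-110,0, 0.6,0,2,-114,0]'
python3 -m pendant '[0.6,0,0,0,0, 0.6,0,0,0,0]'
```

```text
[0.53800425 0.36392904 0.102     ]
time: 27.52
tool_pos: [0.5397, 0.3642, 0.0474]
orientation: [[-0.999, 0.046, -0.005], [0.046, 0.999, -0.003], [0.005, -0.003, -1.0]]
wrist_force: [0.5, -0.4, -0.8]
finger_gap: 0.0512
time: 27.68
tool_pos: [0.5424, 0.3666, 0.0516]
orientation: [[-0.999, 0.045, 0.002], [0.045, 0.999, 0.001], [-0.002, 0.001, -1.0]]
wrist_force: [0.4, -0.2, 0.9]
finger_gap: 0.0512
```

```bash

python3 -m pendant '[0.6,-1.5,-1.5,-3,0, 0.6,-1.5,-1.5,-6,0, 0.6,-1.5,-1.5,-7,0, 0.6,-1.5,-1.5,-7,0, 0.6,-1.5,-1.5,-7,0]' 40
python3 -m pendant '[0.2,0,0,0,0, 0.2,0,0,0,0, 0.2,0,0,0,0, 0.2,0,0,0,0, 0.2,0,0,0,0]'
python3 -m pendant '[0.2,0,0,0,0, 0.2,0,0,0,0, 0.2,0,0,0,0]'
python3 -m pendant '[0.2,0,0,10,0, 0.2,0,0,40,0, 0.2,0,0,80,0, 0.2,0,0,105,0, 0.2,0,0,105,0]'
python3 -m pendant '[0.2,5,-35,0,0, 0.2,10,-70,0,0, 0.2,15,-110,0,0, 0.2,20,-148,0,0, 0.2,25,-185,0,0]'
python3 -m pendant '[0.2,5,-35,0,0, 0.2,10,-70,0,0, 0.2,15,-105,0,0, 0.2,20,-139,0,0, 0.2,20,-141,0,0]'
python3 -m pendant '[0.2,0,0,0,0, 0.2,0,0,0,0, 0.2,0,0,0,0]'
python3 - <<'E'
from h import *
f=snap('wrist','w11'); print(r.observe()['tool_pos'])
E
```

```text
time: 28.1
tool_pos: [0.5396, 0.3653, 0.0437]
orientation: [[-0.999, 0.044, 0.001], [0.044, 0.999, 0.0], [-0.001, 0.0, -1.0]]
wrist_force: [-0.5, 0.6, 0.3]
finger_gap: 0.0511
time: 28.52
tool_pos: [0.5396, 0.3651, 0.0437]
orientation: [[-0.999, 0.044, 0.0], [0.044, 0.999, 0.0], [-0.0, 0.0, -1.0]]
wrist_force: [-0.5, -0.7, 4.0]
finger_gap: 0.0314
time: 28.77
tool_pos: [0.5396, 0.3651, 0.0437]
orientation: [[-0.999, 0.044, 0.0], [0.044, 0.999, 0.0], [-0.0, 0.0, -1.0]]
wrist_force: [-1.0, -1.2, 5.3]
finger_gap: 0.0315
time: 29.18
tool_pos: [0.5431, 0.3674, 0.1551]
orientation: [[-0.999, 0.044, 0.01], [0.044, 0.999, 0.006], [-0.01, 0.007, -1.0]]
wrist_force: [1.3, 1.2, -0.1]
finger_gap: 0.031
time: 29.6
tool_pos: [0.5638, 0.1784, 0.1477]
orientation: [[-0.999, 0.043, -0.001], [0.043, 0.999, -0.0], [0.001, -0.0, -1.0]]
wrist_force: [0.0, 0.6, -1.3]
finger_gap: 0.0311
time: 30.02
tool_pos: [0.5852, 0.0334, 0.1478]
orientation: [[-0.999, 0.048, 0.0], [0.048, 0.999, -0.003], [-0.0, -0.003, -1.0]]
wrist_force: [0.0, 0.5, -1.0]
finger_gap: 0.0311
time: 30.27
tool_pos: [0.584, 0.0401, 0.1479]
orientation: [[-0.999, 0.043, -0.001], [0.043, 0.999, 0.001], [0.001, 0.001, -1.0]]
wrist_force: [-0.7, -0.1, -0.9]
finger_gap: 0.0315
[0.58409701 0.04038142 0.14804827]
```

View pics/w11.png

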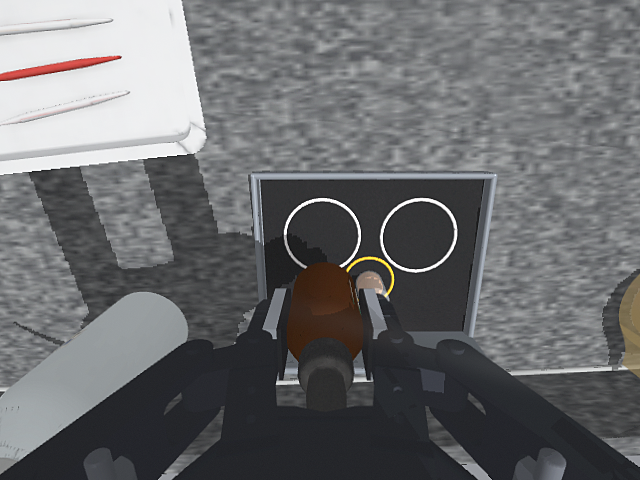

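```bash

python3 -m pendant '[0.2,0,0,-35,0, 0.2,0,0,-70,0, 0.2,0,0,-90,0, 0.2,0,0,-95,0, 0.2,0,0,-95,0]'
python3 -m pendant '[0.2,0,0,0,0, 0.2,0,0,0,0, 0.2,0,0,0,0]'
```

```text
time: 30.73
tool_pos: [0.5829, 0.0404, 0.0516]
orientation: [[-0.999, 0.042, -0.004], [0.042, 0.999, 0.0], [0.004, -0.0, -1.0]]
wrist_force: [0.9, 0.1, -0.8]
finger_gap: 0.0314
time: 30.98
tool_pos: [0.586, 0.0394, 0.0551]
orientation: [[-0.999, 0.043, 0.004], [0.043, 0.999, -0.0], [-0.004, 0.0, -1.0]]
wrist_force: [0.5, 0.6, -0.5]
finger_gap: 0.0314
```

```bash

python3 -m pendant '[0.2,0,0,-3,0, 0.2,0,0,-5,0, 0.2,0,0,-7,0, 0.2,0,0,-8,0, 0.2,0,0,-8,0]'
python3 -m pendant '[0.2,0,0,0,0, 0.2,0,0,0,0]'
```

```text
time: 31.4
tool_pos: [0.5849, 0.039, 0.0466]
orientation: [[-0.999, 0.044, 0.001], [0.044, 0.999, -0.0], [-0.001, 0.0, -1.0]]
wrist_force: [-1.2, -0.2, 9.2]
finger_gap: 0.0316
time: 31.57
tool_pos: [0.585, 0.0389, 0.0467]
orientation: [[-0.999, 0.044, 0.002], [0.044, 0.999, -0.0], [-0.002, 0.0, -1.0]]
wrist_force: [-1.9, 1.1, 8.5]
finger_gap: 0.0314
```

```bash

python3 -m pendant '[0.6,0,0,0,0, 0.6,0,0,0,0, 0.6,0,0,0,0, 0.6,0,0,0,0, 0.6,0,0,8,0]'
python3 -m pendant '[0.6,0,0,30,0, 0.6,0,0,65,0, 0.6,0,0,105,0, 0.6,0,0,125,0, 0.6,0,0,125,0]'
python3 -m pendant '[0.9,-15,37,0,0, 0.9,-30,74,0,0, 0.9,-45,110,0,0, 0.9,-60,147,0,0, 0.9,-75,184,0,0]'
python3 -m pendant '[0.9,-15,35,0,0, 0.9,-30,70,0,0, 0.9,-45,105,0,0, 0.9,-54,142,0,0, 0.9,-54,142,0,0]'
python3 -m pendant '[0.9,0,0,0,0, 0.9,0,0,0,0]'
python3 - <<'E'
from h import *
f=snap('wrist','w12'); print(r.observe()['tool_pos'])
E
```

```text
time: 31.98
tool_pos: [0.5836, 0.039, 0.0524]
orientation: [[-0.999, 0.044, -0.002], [0.044, 0.999, 0.0], [0.002, -0.0, -1.0]]
wrist_force: [-0.4, -0.1, 0.3]
finger_gap: 0.0511
time: 32.4
tool_pos: [0.5881, 0.0391, 0.1843]
orientation: [[-0.999, 0.044, 0.011], [0.044, 0.999, -0.0], [-0.011, 0.0, -1.0]]
wrist_force: [1.2, 0.3, 0.8]
finger_gap: 0.0512
time: 32.82
tool_pos: [0.5079, 0.224, 0.1775]
orientation: [[-0.999, 0.045, -0.002], [0.045, 0.999, -0.001], [0.002, -0.001, -1.0]]
wrist_force: [0.1, 0.1, -0.7]
finger_gap: 0.077
time: 33.23
tool_pos: [0.4531, 0.3712, 0.1776]
orientation: [[-0.999, 0.039, -0.001], [0.039, 0.999, 0.004], [0.001, 0.004, -1.0]]
wrist_force: [1.3, 0.3, 0.6]
finger_gap: 0.077
time: 33.4
tool_pos: [0.4548, 0.3645, 0.1774]
orientation: [[-0.999, 0.043, -0.001], [0.043, 0.999, -0.002], [0.001, -0.002, -1.0]]
wrist_force: [0.0, 0.5, 0.4]
finger_gap: 0.0765
[0.45519301 0.36391911 0.1775591 ]
```

View pics/w12.png

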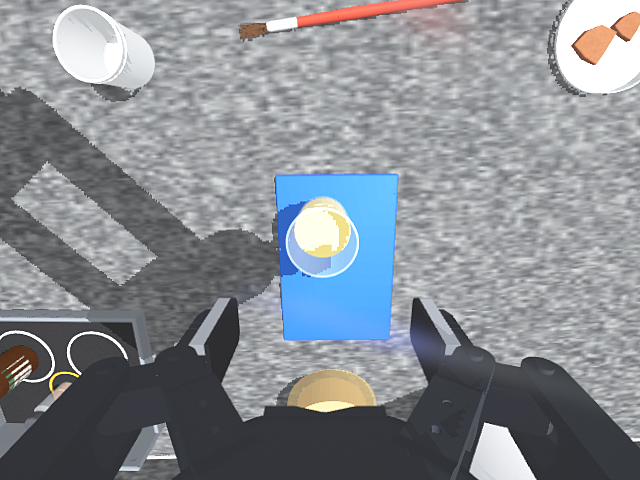

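The cup stands on the mat at (322,243), centred in the jaws. The bottle is back in its ring at (18,362).

```bash

python3 -m pendant '[0.9,0,1.5,-35,0, 0.9,0,1.5,-70,0, 0.9,0,1.5,-105,0, 0.9,0,1.5,-119,0, 0.9,0,1.5,-123,0]'
python3 -m pendant '[0.9,0,0,0,0, 0.9,0,0,-2,0, 0.9,0,0,-4,0, 0.9,0,0,-4,0, 0.9,0,0,-4,0]'
python3 -m pendant '[0.4,0,0,0,0, 0.4,0,0,0,0, 0.4,0,0,0,0, 0.4,0,0,0,0, 0.4,0,0,0,0]' 30
python3 -m pendant '[0.4,0,0,0,0, 0.4,0,0,0,0, 0.4,0,0,0,0]'
python3 -m pendant '[0.4,0,0,10,0, 0.4,0,0,45,0, 0.4,0,0,80,0, 0.4,0,0,90,0, 0.4,0,0,90,0]'
```

```text
time: 33.87
tool_pos: [0.4538, 0.363, 0.0518]
orientation: [[-0.999, 0.046, -0.006], [0.046, 0.999, -0.005], [0.006, -0.005, -1.0]]
wrist_force: [0.2, -0.1, -0.2]
finger_gap: 0.0767
time: 34.28
tool_pos: [0.4562, 0.3669, 0.0525]
orientation: [[-0.999, 0.044, 0.002], [0.044, 0.999, 0.001], [-0.002, 0.001, -1.0]]
wrist_force: [-0.8, 0.0, 0.1]
finger_gap: 0.0769
time: 34.7
tool_pos: [0.4558, 0.3667, 0.052]
orientation: [[-0.999, 0.044, 0.001], [0.044, 0.999, 0.0], [-0.001, 0.0, -1.0]]
wrist_force: [0.9, -0.9, 5.8]
finger_gap: 0.0511
time: 34.95
tool_pos: [0.4558, 0.3667, 0.052]
orientation: [[-0.999, 0.044, 0.001], [0.044, 0.999, 0.0], [-0.001, 0.0, -1.0]]
wrist_force: [-0.5, -1.5, 6.0]
finger_gap: 0.0511
time: 35.37
tool_pos: [0.4577, 0.3683, 0.1452]
orientation: [[-0.999, 0.044, 0.007], [0.044, 0.999, 0.005], [-0.006, 0.005, -1.0]]
wrist_force: [0.8, -0.0, -0.8]
finger_gap: 0.0506
```

```bash

python3 -m pendant '[0.4,18,-34,0,0, 0.4,36,-68,0,0, 0.4,54,-100,0,0, 0.4,72,-134,0,0, 0.4,90,-166,0,0]'
python3 -m pendant '[0.4,18,-34,0,0, 0.4,36,-68,0,0, 0.4,45,-82,0,0, 0.4,45,-82,0,0, 0.4,45,-82,0,0]'
python3 -m pendant '[0.4,0,0,0,0, 0.4,0,0,0,0, 0.4,0,0,-30,0, 0.4,0,0,-60,0, 0.4,0,0,-75,0]'
python3 -m pendant '[0.4,0,0,0,0, 0.4,0,0,0,0, 0.4,0,0,0,0]'
```

```text
time: 35.78
tool_pos: [0.5446, 0.1987, 0.1395]
orientation: [[-0.999, 0.043, -0.003], [0.043, 0.999, -0.001], [0.003, -0.001, -1.0]]
wrist_force: [-0.4, -0.8, -1.1]
finger_gap: 0.0508
time: 36.2
tool_pos: [0.5897, 0.1176, 0.1395]
orientation: [[-0.999, 0.046, -0.003], [0.046, 0.999, 0.0], [0.003, 0.0, -1.0]]
wrist_force: [-0.4, 0.5, -0.9]
finger_gap: 0.051
time: 36.62
tool_pos: [0.5878, 0.12, 0.0638]
orientation: [[-0.999, 0.042, -0.004], [0.042, 0.999, -0.0], [0.004, -0.0, -1.0]]
wrist_force: [-1.0, -0.1, -1.1]
finger_gap: 0.0507
time: 36.87
tool_pos: [0.591, 0.1196, 0.0672]
orientation: [[-0.999, 0.042, 0.002], [0.042, 0.999, 0.0], [-0.002, 0.0, -1.0]]
wrist_force: [-0.7, -0.5, -1.5]
finger_gap: 0.0509
```

```bash

python3 -m pendant '[0.4,1,-1,-4,0, 0.4,1,-1,-8,0, 0.4,1,-1,-10,0, 0.4,1,-1,-11,0, 0.4,1,-1,-12,0]'
python3 -m pendant '[0.4,0,0,0,0, 0.4,0,0,0,0]'
```

```text
time: 37.28
tool_pos: [0.5919, 0.1174, 0.055]
orientation: [[-0.999, 0.044, 0.001], [0.044, 0.999, -0.0], [-0.001, 0.0, -1.0]]
wrist_force: [-1.2, -0.9, 10.6]
finger_gap: 0.0509
time: 37.45
tool_pos: [0.5918, 0.1175, 0.0551]
orientation: [[-0.999, 0.044, 0.001], [0.044, 0.999, 0.0], [-0.001, 0.0, -1.0]]
wrist_force: [-0.7, -0.7, 5.1]
finger_gap: 0.0508
```

```bash
python3 - <<'E'
from h import *
f=snap('side','s2',(300,180,400,260),8)
E
```

```text
(no output)
```

View pics/s2.png

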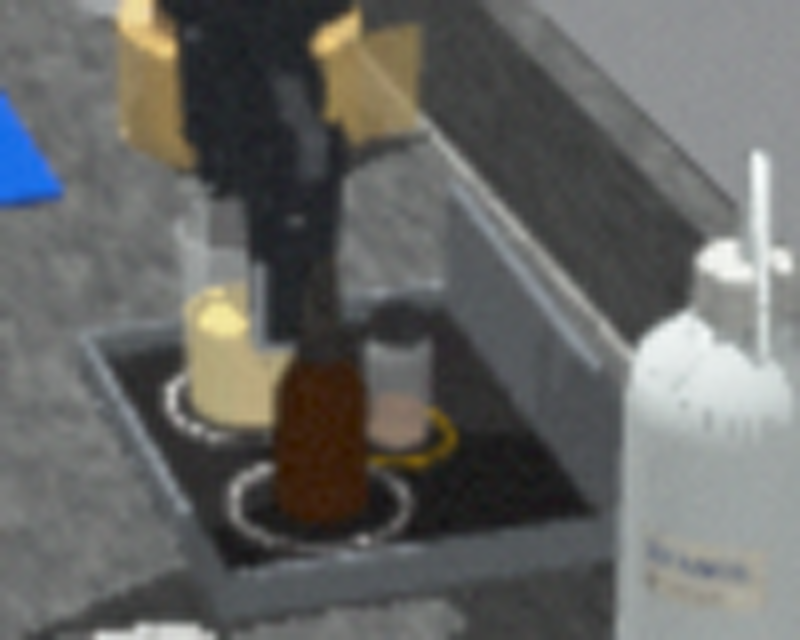

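The side view shows the bottle centred in its ring (320,503), the vial within the yellow ring, and the cup on its ring. Release and retreat upward.

```bash

python3 -m pendant '[0.75,0,0,0,0, 0.75,0,0,0,0, 0.75,0,0,0,0, 0.75,0,0,0,0, 0.75,0,0,8,0]'
python3 -m pendant '[0.75,0,0,30,0, 0.75,0,0,65,0, 0.75,0,0,105,0, 0.75,0,0,140,0, 0.75,0,0,140,0]'
python3 -m pendant '[0.75,-35,0,10,0, 0.75,-60,0,30,0, 0.75,-60,0,30,0, 0.75,-60,0,30,0, 0.75,-60,0,30,0]'
python3 - <<'E'
from h import *
f=snap('wrist','w13'); g=snap('side','s3'); h=snap('scene','c3')
a=f['image'][80:380,120:520]; a=a
b=cv2.resize(g['image'][180:350,290:410],None,fx=3.5,fy=3.5)[:595]
cv2.imwrite('pics/fin.png',np.hstack([cv2.copyMakeBorder(a,0,b.shape[0]-300,0,0,0),b[:,:400]])[:,:,::-1])
E
```

```text
time: 37.92
tool_pos: [0.5902, 0.1174, 0.0609]
orientation: [[-0.999, 0.044, -0.004], [0.044, 0.999, -0.0], [0.003, -0.001, -1.0]]
wrist_force: [0.1, -0.7, -0.3]
finger_gap: 0.0637
time: 38.33
tool_pos: [0.5964, 0.1183, 0.2111]
orientation: [[-0.999, 0.044, 0.015], [0.044, 0.999, 0.002], [-0.015, 0.003, -1.0]]
wrist_force: [1.4, 0.1, 0.2]
finger_gap: 0.0642
time: 38.75
tool_pos: [0.5321, 0.1177, 0.2328]
orientation: [[-0.999, 0.044, 0.002], [0.044, 0.999, 0.0], [-0.002, 0.0, -1.0]]
wrist_force: [-0.4, -0.2, -0.3]
finger_gap: 0.064
```

View pics/fin.png

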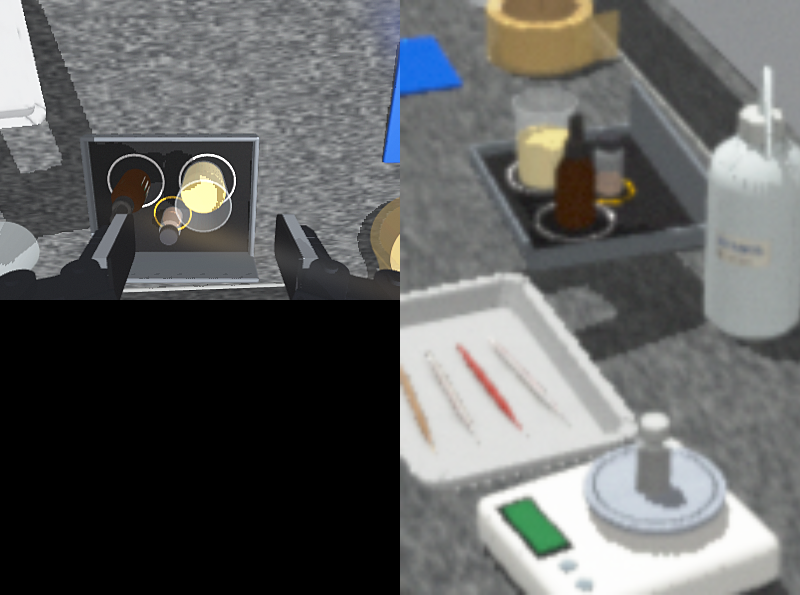

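Everything stands in place: the grey vial on the pan, the black-capped vial in the yellow ring, the bottle and cup in their rings. I'll run a quick numeric check, then hand in.

```bash
python3 - <<'E'
from h import *
np.set_printoptions(precision=4,suppress=True)
f=load('wrist')
for n,u,v,z in [('cupring',327,261.5,.008),('cup rim',323.5,285.5,.08),('botring',255,261.5,.008),('bulb',242,287,.105),('yel',292.5,294,.008),('vialcap',289,317,.059)]: print(n,atz(f,u,v,z)[:2])
print(finish_job())
E
```

```text
cupring [0.5906 0.1183]
cup rim [0.5863 0.1146]
botring [0.5872 0.0374]
bulb [0.573  0.0469]
yel [0.6292 0.0766]
vialcap [0.6297 0.0776]
the job is handed in; nothing more can be done
None
```

The job is done and handed in at about 39 s on the robot's clock. The order was:
1. The bottle, then the cup, went to the blue mat.
2. The grey-capped vial went onto the balance pan.
3. The black-capped vial went into the yellow ring.
4. The bottle, then the cup, went back to their own white rings.

I never went near the white jar; I last saw it standing, in the wrist picture before the cup's return.

**Last checks:** In the final pictures both vials, the bottle and the cup stand upright with the gripper clear. Measured against the ring centres:
- **Black-capped vial:** about 1 mm off.
- **Cup:** the rim read about 4–6 mm off. The same reading gave about 7 mm when the cup stood untouched at the start, so I put most of this down to my pixel reading.
- **Bottle:** the bulb-tip reading disagreed, at about 17 mm off, against about 8 mm at the start. That tip was partly hidden by the finger. The side view shows the base centred in the ring, and the arm put the bottle down within about 1 mm of where it was picked up. I trusted those two and did not re-measure.

The highest wrist force I saw was about 14 N.

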